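# Hold the sample paddle in the measuring cavity

## Robot

A 6-joint arm with a two-finger parallel gripper is mounted at the origin on the work surface. World frame = base frame: x ahead of the robot, y to its left, z up, the work surface at z = 0. Lengths are in m, angles in rad, forces in N, time in s.
With the tool pointing down it reaches from about 0.15 to 0.775 m from the base axis. Payload 6.1 kg.
Tool frame: the origin (TCP) lies on the centre line of the jaws, within the pads' length; the fingertips stand 11 mm ahead of it and the grasp point (between the pads) lies 8 mm behind it; z points along the fingers, y is the line along which they close (so a half turn about z gives the same grasp; the last joint's range is limited). The gripper opens to 85 mm and grips with 20 to 120 N. Pads are 22 mm wide; open, the fingers measure 114 mm over their backs; the gripper's body (76 mm by 85 mm) begins 54 mm behind the grasp point. The pads swing forward as they close: fully open they stand 13 mm farther back than shut.
Start: joints at [1.225, 0.126, -0.04, 1.405, 0, 1.571], TCP at [0.178, 0.494, 0.242] pointing down, gripper open.
Joint ranges: [-2.72, 2.72], [-0.95, 1.95], [-1.27, 1.35], [-1.78, 2.02], [-1.46, 1.47], [-3.14, 3.14]. Speed limits (rad/s): [2.39, 2.39, 3.01, 3.14, 3.14, 3.14].

## Interface

Orientations are given as a rotation vector (axis times angle).
In Python, from workcell import sense, viewer, close_job gives the robot as it stands.
- The arm moves only by the shell command python3 -m inch 'ROWS' [FORCE]. ROWS is JSON, a list of rows, each an object with "claw": the finger opening in mm, from 0 to 85.4; "dp": the shift along the tool's x, y, z each as a share of 200 mm, from -1 to 1, a list of three; "roll": the turn about the tool's z as a share of 120 degrees, from -1 to 1. In form: [{"claw": claw, "dp": [x, y, z], "roll": roll}, ...]. A call has 1 to 20 rows; each row is the pose to reach, as a shift and turn from the pose commanded when the call began, along the tool's axes at that moment; what a row does not reach only later rows make up. A row lasts 1/12 s, in which the tool goes at most 41.7 mm and 7.16 degrees, less where a joint would pass 70% of its speed; a pose out of reach is approached as far as the arm can. A call with a number of a shift or a turn outside -1 to 1 is refused whole. A call with a gripper value outside its range is refused whole. The fingers move at their own pace and stop on an object; FORCE is the grip in N (left out, the last holds). Time passes only in rows, so rows that repeat a pose let the fingers close. It gives the time, the measured TCP pose, the force, the opening and the grip force at its end, in the units of the state.
- sense(): the state, without advancing time (a new reading comes with each control period).
- viewer.camera(name): name is "side" or "top" or "wrist"; returns a dict with "color" (480x640x3 uint8, red, green, blue), "fx", "fy", "cx", "cy" (pixels), "k1" (the pictures are not rectified: a ray, as slopes to the right and down, at radius r is drawn at 1 + k1 r^2 times it, then the intrinsics apply), "origin" and "attitude" of the camera in the world. Camera axes: x right, y down, z forward; pixel columns grow to the right and rows downward; lengths in m; the calibration is good to about 2 mm. A picture is of the moment at which its call begins. There is no depth.
- close_job(): hands the job in; it is judged then, once.
The state is a dict: "time_s": time; "joints": joint angles; "joint_velocities": joint speeds; "effort": joint torques, N m; "ee_pos": TCP position; "orientation": TCP orientation; "ft_force": force on the tool from outside, world axes, zero at the start; "moment": the same for the moment, N m; "width": finger opening in m; "grasp_force": force on a finger pad.
Only numpy, scipy, OpenCV 4.12 (cv2) and the standard library are available. Lean on these libraries where they do the work, as an engineer would, in place of code of your own. Each camera call takes 0.05 s, during which the arm holds its last target. There are 200 camera calls.

## Task

First press down the raised end of the loose slotted cover so that it sits flat and level in the metal cavity box. Then take the sample paddle out of its rest by its handle, pass its blade straight down through the cover's slot and finish while still holding it there, with the blade tip about 40 mm below the cover: hanging from the gripper, not standing on the box floor. Leave the other things on the bench where they are.

Things in the scene. Friction and masses are not known exactly. Their poses are not given: they have to be found in the camera images.
- cavity: Fixed aluminium box 115 (x) x 165 (y) x 70 mm high, open on top; brass connectors stick 14 mm out of its short sides. Origin: centre of underside, z up. A ledge 64 mm up, inside the 6 mm rim, carries the cover; inner floor 10 mm up. Two steel plungers at the +y end hold that end of the cover up 5 to 8 mm; pushed down (about 5 N for both) they stay down.
- slot (a point): Centre of the slot's mouth on the top face of the loose steel cover, 100 (x) x 150 (y) x 6 mm, 220 g, z up. Seated, its axes match the box's and its top is flush with the rim, 70 mm above the bench, 60 mm above the box's inner floor; 1.5 mm play each side. The through slot is 32 (x) x 12 (y) mm, 20 mm from the cover's centre towards its low (-y) end.
- cover_high_end (a point): Point to press on the cover's top face: on its middle line, 20 mm in from the raised (+y) end, 75 mm along +y from the slot's centre. 70 mm above the bench when seated; at the start 4 to 8 mm higher.
- rest: Fixed grey plastic block 80 (x) x 56 (y) x 80 mm high, origin at the centre of its underside, z up. Its pocket, 35 (x) x 15 (y) mm and 76 mm deep, holds the paddle's blade, with axes alike; the handle's underside sits on the block's top, so the tip is 10 mm above the bench.
- paddle_grip (a point): Centre of the paddle's black handle, 44 (x) x 24 (y) x 50 mm high, z up; grip it across y. Under its middle is the white blade, 30 (x) x 10 (y) mm, 70 mm long, last 12 mm tapered by 3.5 mm a side; the tip is 95 mm below this point. About 90 g. The blade fits the slot with 2 mm to spare in all in x and in y, its x along the slot's x, either way round.
- paddle_tip (a point): Middle of the lower end of the paddle's blade, 95 mm below the handle's centre; same axes.
- flange: Bystander: loose square aluminium flange, 40 x 40 x 12 mm, lying on the bench; origin at the centre of its underside.
- wrench: Bystander: loose 140 mm wrench lying on the bench, its length along its own x.
- waveguide_piece: Bystander: loose aluminium waveguide section, 36 x 72 x 34 mm, lying on the bench, length along its y; origin under its centre.
Not all that is in view belongs to the job. There is more than one size of the cavity; the job needs the larger.

How it is judged:
On the way, in this order (a step that is already met when the one before it is completed fails the run):
1. the cover sits level in its rebate (angle between slot's own z axis and vertical below 0.018 rad and z of slot in the frame of cavity below 0.0715 m and z of cover_high_end in the frame of cavity below 0.072 m), for 0.3 s.
2. the paddle is lifted out of its rest (height (world z) of paddle_tip above 0.078 m and contact force between the fingers and paddle above 1 N), for 0.2 s.
At the end, for the whole second after the job is handed in: Cover level within 0.018 rad and seated within 2 mm; blade through the slot, tip 28 to 52 mm below the cover top and within 8 mm of the slot axis, paddle upright within 0.15 rad, at rest and gripped by the fingers (over 1 N), clear of the box floor 60 mm down (all of step 1 and z of paddle_tip in the frame of slot between -0.052 and -0.028 m and x of paddle_tip in the frame of slot between -0.008 and 0.008 m and y of paddle_tip in the frame of slot between -0.008 and 0.008 m and angle between paddle_tip's own z axis and vertical below 0.15 rad and contact force between the fingers and paddle above 1 N and linear speed of paddle below 0.02 m/s); the arm keeps its last pose, push and grip.
It fails at once if the flange is disturbed (distance of flange from where it was at the start of the episode above 0.03 m).
It fails at once if the wrench is disturbed (distance of wrench from where it was at the start of the episode above 0.03 m).
It fails at once if the waveguide piece is disturbed (distance of waveguide_piece from where it was at the start of the episode above 0.03 m).
It also fails if it takes over 64 s, if anything falls off the work surface, if the arm or the gripper's body presses on something with over 40 N, if the wrist force passes 120 N, or if a joint passes its speed limit or range.

## Working session

There is one attempt and no reset: what is moved stays moved. The work goes in short steps, Python scripts to look and compute and a shell command to move; the robot and the scene stay as the last step left them, time stands still between calls to the robot, and variables do not carry over. Pictures are saved under pics/ and viewed, at most 10 in all, crops included, and the job is handed in when it is done.

```bash
mkdir -p pics; cat > h.py <<'E'
import numpy as np, cv2
from scipy.spatial.transform import Rotation as R
from workcell import sense, viewer
def shot(n,f):
    c=viewer.camera(n); cv2.imwrite('pics/'+f,c['color'][:,:,::-1]); 
    import pickle; pickle.dump(c,open('pics/'+f+'.pkl','wb')); return c
def load(f):
    import pickle; return pickle.load(open('pics/'+f+'.pkl','rb'))
def rot(c):
    a=np.array(c['attitude'],float)
    return a if a.shape==(3,3) else R.from_rotvec(a).as_matrix() if a.size==3 else R.from_quat(a).as_matrix()
def ray(c,u,v):
    K=np.array([[c['fx'],0,c['cx']],[0,c['fy'],c['cy']],[0,0,1.]])
    p=cv2.undistortPoints(np.array([[[u,v]]],float),K,np.array([c['k1'],0,0,0.]))[0,0]
    d=rot(c)@np.array([p[0],p[1],1]); return np.array(c['origin'],float),d
def onz(c,u,v,z):
    o,d=ray(c,u,v); return o+d*(z-o[2])/d[2]
def proj(c,P):
    q=rot(c).T@(np.array(P,float)-np.array(c['origin'])); x,y=q[:2]/q[2]; s=1+c['k1']*(x*x+y*y)
    return c['fx']*x*s+c['cx'],c['fy']*y*s+c['cy']
E
python3 - <<'E'
from h import *
for n in('top','side'):
    c=shot(n,n+'0.png'); print({k:v for k,v in c.items() if k!='color'})
print(sense())
E
```

```text
{'fx': 539.2764205219336, 'fy': 539.2764205219336, 'cx': 327.00330694851544, 'cy': 245.25021883024746, 'k1': -0.004031750446094326, 'origin': array([ 0.49951918, -0.01928883,  1.03500752]), 'attitude': array([-2.18411569,  2.12319544, -0.13664947])}
{'fx': 581.4400874320679, 'fy': 581.4400874320679, 'cx': 315.91525842643483, 'cy': 239.52405169938865, 'k1': -0.1789113579507757, 'origin': array([ 0.51427195, -0.67538272,  0.95357987]), 'attitude': array([-2.46298173,  0.18516597, -0.08629353])}
{'time_s': 0.1, 'joints': array([ 1.22502579e+00,  1.26378873e-01, -4.04897077e-02,  1.40538374e+00,
       -1.98011985e-05,  1.57082114e+00]), 'joint_velocities': array([-9.69963244e-05, -9.22928478e-04,  3.30012098e-03, -6.93421439e-04,
       -5.78984206e-04,  5.77946643e-04]), 'effort': array([-1.59625237e-03, -4.36907995e+01,  3.53604233e+01,  1.37919388e-02,
       -2.22627642e-05, -4.80035254e-06]), 'ee_pos': array([0.17782633, 0.49361244, 0.24158318]), 'orientation': array([-5.40431978e-01, -3.09452445e+00,  2.25815951e-03]), 'ft_force': array([0.29756882, 0.06463545, 0.02455313]), 'moment': array([-0.00709341,  0.01036597, -0.01256219]), 'grasp_force': 0.0, 'width': 0.08542455454850507}
```

View pics/top0.png

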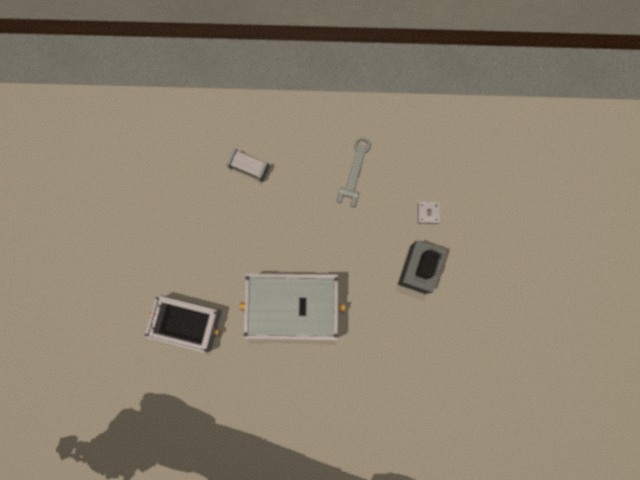

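View pics/side0.png

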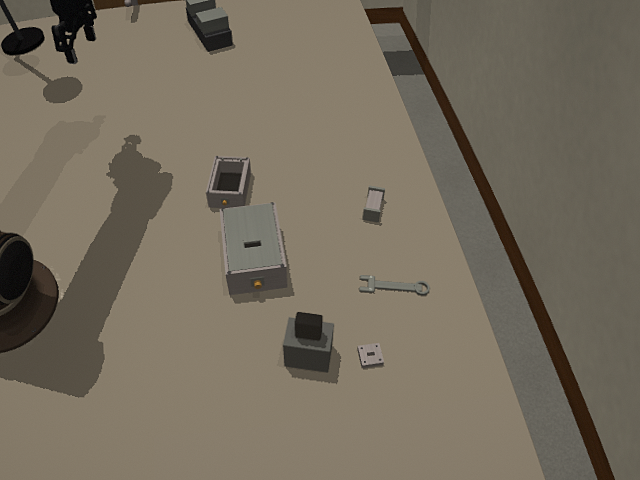

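The top view shows the big box at about (292,307), with its slot at (303,307). The rest and handle are at about (425,266), the flange at (429,212), the wrench at (354,172), the waveguide at (249,165) and the small decoy box at (183,324). The side view agrees: slot (252,243), handle (309,325).

```bash
python3 - <<'E'
from h import *
c=load('top0.png'); s=load('side0.png')
def blob(c,x0,y0,x1,y1,th):
    g=c['color'][y0:y1,x0:x1].max(2); m=(g<th).astype('uint8')
    k=max(cv2.findContours(m,0,1)[0],key=cv2.contourArea); r=cv2.minAreaRect(k)
    return (r[0][0]+x0,r[0][1]+y0),r[1],r[2],cv2.contourArea(k)
sl=blob(c,290,290,315,325,60); hd=blob(c,405,240,450,295,45)
print('slot',sl,onz(c,*sl[0],.072)); print('handle',hd,onz(c,*hd[0],.13),onz(c,*hd[0],.105))
s1=blob(s,235,232,270,252,70); h1=blob(s,290,305,330,345,45); print('side',s1,onz(s,*s1[0],.072),h1,onz(s,*h1[0],.105))
for u,v in((247,275),(338,276),(338,338),(246,337)): print(onz(c,u,v,.07))
print('flange',onz(c,429,212,.012),'small',onz(c,183,324,.05))
T=sense(); print(R.from_rotvec(T['orientation']).as_matrix())
w=shot('wrist','w0.png'); Rt=R.from_rotvec(T['orientation']).as_matrix()
print('cam in tool',Rt.T@(w['origin']-T['ee_pos']),(Rt.T@rot(w)).round(3),w['fx'])
E
```

```text
slot ((302.0, 306.5), (15.0, 4.0), 90.0, 60.0) [0.51337    0.02573282 0.072     ]
handle ((427.39730072021484, 264.0837860107422), (16.395288467407227, 27.129423141479492), 17.10272979736328, 376.5) [ 0.589477   -0.18572424  0.13      ] [ 0.591962   -0.19032187  0.105     ]
side ((252.06923294067383, 244.05384731292725), (4.8373541831970215, 16.00048065185547), 82.87498474121094, 60.0) [0.5131836  0.02407825 0.072     ] ((308.1599998474121, 325.88000106811523), (27.435745239257812, 25.45584487915039), 8.130102157592773, 622.0) [ 0.59066332 -0.18936256  0.105     ]
[0.56666328 0.12626192 0.07      ]
[ 0.56948615 -0.0367737   0.07      ]
[ 0.45996394 -0.03958911  0.07      ]
[0.45709232 0.12285191 0.07      ]
flange [ 0.70214527 -0.21007437  0.012     ] small [0.47613229 0.24081143 0.05      ]
[[-9.40806180e-01  3.38944696e-01 -4.74837446e-04]
 [ 3.38945028e-01  9.40805173e-01 -1.37652791e-03]
 [-1.98373104e-05 -1.45598976e-03 -9.99998940e-01]]
cam in tool [ 0.06994209  0.00022696 -0.13080549] [[-0.    -0.961 -0.278]
 [ 1.    -0.     0.   ]
 [-0.    -0.278  0.961]] 392.8725251022214
```

```bash
python3 -m inch '[{"claw":0,"dp":[-1,-0.575,0],"roll":0},{"claw":0,"dp":[-1,-0.575,0],"roll":0},{"claw":0,"dp":[-1,-0.575,0],"roll":0},{"claw":0,"dp":[-1,-0.575,0],"roll":0},{"claw":0,"dp":[-1,-0.575,0],"roll":0},{"claw":0,"dp":[-1,-0.575,0],"roll":0},{"claw":0,"dp":[-1,-0.575,0],"roll":0},{"claw":0,"dp":[-1,-0.575,0],"roll":0}]'
python3 -m inch '[{"claw":0,"dp":[-1,-0.575,0],"roll":-0.17},{"claw":0,"dp":[-1,-0.575,0],"roll":-0.17},{"claw":0,"dp":[-1,-0.575,0],"roll":-0.17},{"claw":0,"dp":[-1,-0.575,0],"roll":-0.17},{"claw":0,"dp":[-1,-0.575,0],"roll":-0.17},{"claw":0,"dp":[-1,-0.575,0],"roll":-0.17},{"claw":0,"dp":[-1,-0.575,0],"roll":-0.17},{"claw":0,"dp":[-1,-0.575,0],"roll":-0.17},{"claw":0,"dp":[-1,-0.575,0],"roll":-0.17}]'
python3 - <<'E'
from h import *
shot('wrist','w1.png'); print(sense()['ee_pos'],R.from_rotvec(sense()['orientation']).as_matrix().round(4))
E
```

```text
time_s: 0.82
ee_pos: [0.3277, 0.3169, 0.2422]
orientation: [-0.545, -3.094, 0.0]
ft_force: [-0.8, 0.2, -0.2]
width: -0.0001
grasp_force: 0.0
time_s: 1.57
ee_pos: [0.4759, 0.1427, 0.2419]
orientation: [0.017, -3.14, -0.0]
ft_force: [-1.1, -0.6, 0.9]
width: -0.0003
grasp_force: 0.0
[0.47566635 0.14317494 0.24211125] [[-9.999e-01 -1.200e-02 -7.000e-04]
 [-1.200e-02  9.999e-01  3.000e-04]
 [ 7.000e-04  3.000e-04 -1.000e+00]]
```

View pics/w1.png

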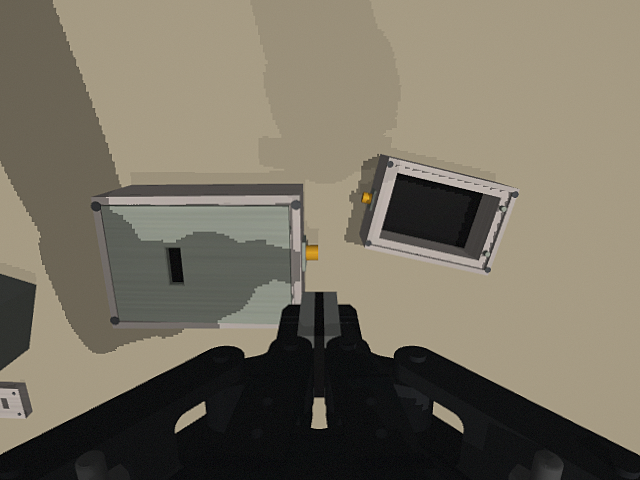

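The wrist view has the slot at about (176,266), with rim corners near (93,196), (302,190), (107,327) and (303,305). The small decoy box sits to the right and is out of the way. The raised +y end is at the right of the cover.

```bash
python3 - <<'E'
from h import *
c=load('w1.png')
g=c['color'].max(2)[235:300,155:205]; m=(g<60).astype('uint8')
k=max(cv2.findContours(m,0,1)[0],key=cv2.contourArea); r=cv2.minAreaRect(k); print(r)
print('slot',onz(c,r[0][0]+155,r[0][1]+235,.072))
for p in((93,197),(302,192),(96,206),(296,205),(115,321)): print(onz(c,*p,.07))
E
```

```text
((19.609756469726562, 30.48780632019043), (36.663272857666016, 14.135235786437988), 83.6598129272461)
slot [0.51408229 0.02570866 0.072     ]
[ 0.45853282 -0.0349809   0.07      ]
[0.45333653 0.12958937 0.07      ]
[ 0.46571049 -0.03359202  0.07      ]
[0.46359165 0.12489423 0.07      ]
[ 0.56626474 -0.031976    0.07      ]
```

```bash
python3 -m inch '[{"claw":0,"dp":[-0.182,-0.215,0],"roll":0},{"claw":0,"dp":[-0.182,-0.215,0],"roll":0},{"claw":0,"dp":[-0.182,-0.215,0.2],"roll":0},{"claw":0,"dp":[-0.182,-0.215,0.4],"roll":0},{"claw":0,"dp":[-0.182,-0.215,0.6],"roll":0},{"claw":0,"dp":[-0.182,-0.215,0.7],"roll":0},{"claw":0,"dp":[-0.182,-0.215,0.74],"roll":0},{"claw":0,"dp":[-0.182,-0.215,0.75],"roll":0},{"claw":0,"dp":[-0.182,-0.215,0.75],"roll":0}]'
```

```text
time_s: 2.37
ee_pos: [0.5132, 0.1003, 0.0931]
orientation: [-0.018, 3.141, 0.0]
ft_force: [0.4, -0.1, 0.3]
width: 0.0002
grasp_force: 0.0
```

```bash
python3 -m inch '[{"claw":0,"dp":[0,0,0.01],"roll":0},{"claw":0,"dp":[0,0,0.02],"roll":0},{"claw":0,"dp":[0,0,0.03],"roll":0},{"claw":0,"dp":[0,0,0.04],"roll":0},{"claw":0,"dp":[0,0,0.05],"roll":0},{"claw":0,"dp":[0,0,0.05],"roll":0}]'
```

```text
time_s: 2.87
ee_pos: [0.5141, 0.0997, 0.0829]
orientation: [-0.016, 3.139, 0.002]
ft_force: [1.6, 1.7, 3.2]
width: 0.0001
grasp_force: 1.8
```

```bash
python3 -m inch '[{"claw":0,"dp":[0,0,0.004],"roll":0},{"claw":0,"dp":[0,0,0.008],"roll":0},{"claw":0,"dp":[0,0,0.012],"roll":0},{"claw":0,"dp":[0,0,0.016],"roll":0},{"claw":0,"dp":[0,0,0.016],"roll":0}]'
```

```text
time_s: 3.28
ee_pos: [0.5139, 0.0996, 0.081]
orientation: [-0.016, 3.139, 0.001]
ft_force: [-2.2, 1.1, 16.3]
width: -0.0003
grasp_force: 8.0
```

Force jumped to 16 N at tip height 70 mm, so the cover is seated. I'll push a little more, hold, then rise.

```bash
python3 -m inch '[{"claw":0,"dp":[0,0,0.006],"roll":0},{"claw":0,"dp":[0,0,0.006],"roll":0},{"claw":0,"dp":[0,0,0.006],"roll":0},{"claw":0,"dp":[0,0,0.006],"roll":0},{"claw":0,"dp":[0,0,0.006],"roll":0}]'
python3 -m inch '[{"claw":0,"dp":[0,0,-0.1],"roll":0},{"claw":0,"dp":[0,0,-0.3],"roll":0},{"claw":0,"dp":[0,0,-0.5],"roll":0},{"claw":0,"dp":[0,0,-0.7],"roll":0},{"claw":0,"dp":[0.2,0,-0.8],"roll":0},{"claw":0,"dp":[0.2,0,-0.8],"roll":0},{"claw":0,"dp":[0.2,0,-0.8],"roll":0},{"claw":0,"dp":[0.2,0,-0.8],"roll":0}]'
python3 - <<'E'
from h import *
c=shot('wrist','w2.png'); t=shot('top','top2.png')
g=c['color']; d=t['color']; print(sense()['ee_pos'])
a=cv2.resize(t['color'][260:350,230:350],None,fx=4,fy=4)[:,:,::-1]; b=g[100:460,:,::-1][:,:320]
cv2.imwrite('pics/c2.png',np.hstack([a,b]))
E
```

```text
time_s: 3.7
ee_pos: [0.5139, 0.0996, 0.081]
orientation: [-0.016, 3.138, 0.002]
ft_force: [-5.3, 1.5, 23.8]
width: 0.0
grasp_force: 12.0
time_s: 4.37
ee_pos: [0.4727, 0.0986, 0.2369]
orientation: [0.016, -3.14, 0.001]
ft_force: [1.2, -0.4, -1.5]
width: -0.0001
grasp_force: 0.0
[0.47281969 0.09859826 0.23607126]
```

View pics/c2.png

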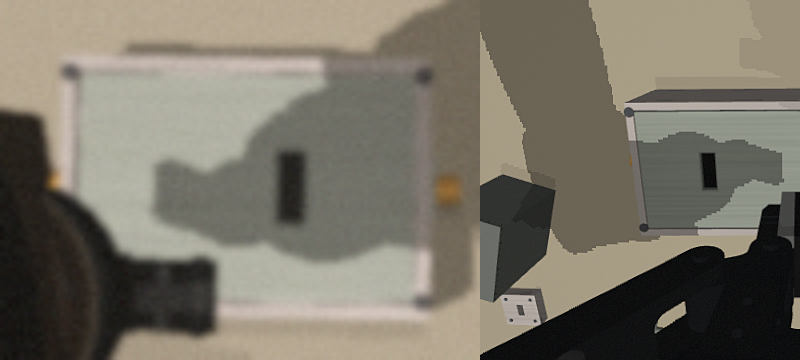

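The cover looks flush, and the slot sits at wrist pixel (229,270). Next I go above the paddle, with a standoff so the camera can see it.

```bash
python3 -m inch '[{"claw":85,"dp":[-0.18,-0.7,-0.07],"roll":0},{"claw":85,"dp":[-0.18,-0.7,-0.07],"roll":0},{"claw":85,"dp":[-0.18,-0.7,-0.07],"roll":0},{"claw":85,"dp":[-0.18,-0.7,-0.07],"roll":0},{"claw":85,"dp":[-0.18,-0.7,-0.07],"roll":0},{"claw":85,"dp":[-0.18,-0.7,-0.07],"roll":0}]'
python3 -m inch '[{"claw":85,"dp":[-0.18,-0.65,0],"roll":0.15},{"claw":85,"dp":[-0.18,-0.65,0],"roll":0.15},{"claw":85,"dp":[-0.18,-0.65,0],"roll":0.15},{"claw":85,"dp":[-0.18,-0.65,0],"roll":0.15},{"claw":85,"dp":[-0.18,-0.65,0],"roll":0.15},{"claw":85,"dp":[-0.18,-0.65,0],"roll":0.15},{"claw":85,"dp":[-0.18,-0.65,0],"roll":0.15}]'
python3 - <<'E'
from h import *
shot('wrist','w3.png'); print(sense()['ee_pos'],R.from_rotvec(sense()['orientation']).as_matrix().round(4))
E
```

```text
time_s: 4.97
ee_pos: [0.5107, -0.0419, 0.2501]
orientation: [0.012, -3.138, -0.001]
ft_force: [-0.3, -0.2, 0.1]
width: 0.0724
grasp_force: 0.0
time_s: 5.55
ee_pos: [0.5476, -0.1688, 0.2514]
orientation: [-0.472, -3.105, -0.001]
ft_force: [0.4, 0.1, -0.4]
width: 0.0852
grasp_force: 0.0
[ 0.54763203 -0.16864312  0.25175428] [[-9.549e-01  2.971e-01 -6.000e-04]
 [ 2.971e-01  9.549e-01  6.000e-04]
 [ 7.000e-04  4.000e-04 -1.000e+00]]
```

View pics/w3.png

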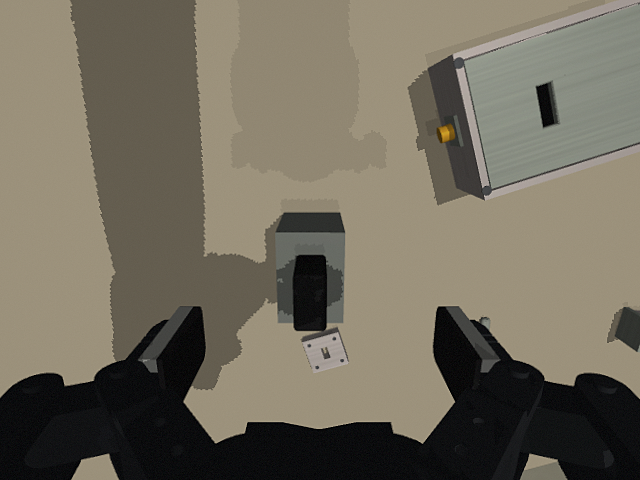

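The view is aligned with the rest: its top spans u 276–345 and v 232–323. The handle is at u 294–327 with its top face reaching v 330, and the flange behind it at (325,351) is clear.

```bash
python3 - <<'E'
from h import *
c=load('w3.png'); s=sense(); Rt=R.from_rotvec(s['orientation']).as_matrix()
g=c['color'].max(2)
for v in(285,300,315): r=np.where(g[v,270:350]<32)[0]+270; print(v,r.min(),r.max())
col=g[240:345,310]; print(col.tolist())
rest=[onz(c,u,v,.08) for u,v in((276,232),(345,232),(345,323),(276,323))]
print(np.linalg.norm(rest[1]-rest[0]),np.linalg.norm(rest[2]-rest[1]),'rest',np.mean(rest,0))
h=[onz(c,u,v,.13) for u,v in((294,331),(327,330))]; print(h,np.linalg.norm(h[0]-h[1]))
e=np.mean(h,0); print('handle',e-.022*Rt[:,0]*-1, 'tool offset of rest',Rt.T@(np.mean(rest,0)-s['ee_pos']),'of handle',Rt.T@(e+.022*Rt[:,0]-s['ee_pos']))
print('slot',onz(c,546,104,.07))
E
```

```text
285 293 326
300 293 326
315 294 325
[108, 107, 105, 109, 106, 98, 97, 98, 97, 97, 96, 97, 100, 104, 83, 13, 2, 6, 11, 9, 8, 9, 5, 7, 10, 15, 4, 14, 8, 11, 6, 11, 11, 9, 14, 13, 20, 21, 18, 15, 14, 17, 15, 13, 18, 15, 11, 15, 14, 11, 15, 13, 14, 13, 17, 17, 15, 15, 16, 14, 19, 14, 19, 16, 14, 13, 17, 17, 14, 18, 16, 14, 17, 14, 15, 14, 10, 15, 14, 13, 13, 14, 19, 19, 22, 21, 27, 21, 23, 15, 28, 143, 168, 156, 117, 78, 72, 71, 70, 76, 160, 175, 172, 171, 117]
0.05486921322122011 0.08019501276054401 rest [ 0.59259203 -0.1895633   0.08      ]
[array([ 0.60856728, -0.20602208,  0.13      ]), array([ 0.61483275, -0.18321059,  0.13      ])] 0.02365629364520843
handle [ 0.59069327 -0.18808056  0.13001638] tool offset of rest [-0.04927301 -0.00667955  0.1717153 ] of handle [-0.04698224 -0.00581019  0.12170091]
slot [0.51388407 0.02398192 0.07      ]
```

```bash
python3 -m inch '[{"claw":85,"dp":[-0.24,-0.03,0],"roll":0},{"claw":85,"dp":[-0.24,-0.03,0],"roll":0},{"claw":85,"dp":[-0.24,-0.03,0.15],"roll":0},{"claw":85,"dp":[-0.24,-0.03,0.3],"roll":0},{"claw":85,"dp":[-0.24,-0.03,0.45],"roll":0},{"claw":85,"dp":[-0.24,-0.03,0.6],"roll":0},{"claw":85,"dp":[-0.24,-0.03,0.7],"roll":0},{"claw":85,"dp":[-0.24,-0.03,0.755],"roll":0},{"claw":85,"dp":[-0.24,-0.03,0.755],"roll":0},{"claw":85,"dp":[-0.24,-0.03,0.755],"roll":0}]'
python3 -m inch '[{"claw":30,"dp":[0,0,0],"roll":0},{"claw":30,"dp":[0,0,0],"roll":0},{"claw":30,"dp":[0,0,0],"roll":0},{"claw":30,"dp":[0,0,0],"roll":0},{"claw":10,"dp":[0,0,0],"roll":0},{"claw":10,"dp":[0,0,0],"roll":0},{"claw":10,"dp":[0,0,0],"roll":0},{"claw":10,"dp":[0,0,0],"roll":0},{"claw":10,"dp":[0,0,0],"roll":0}]' 50
```

```text
time_s: 6.43
ee_pos: [0.5921, -0.1896, 0.1016]
orientation: [0.474, 3.105, 0.0]
ft_force: [1.0, -0.9, -0.1]
width: 0.0848
grasp_force: 0.0
time_s: 7.18
ee_pos: [0.5923, -0.1906, 0.1016]
orientation: [0.475, 3.104, -0.0]
ft_force: [-0.8, -0.0, 5.1]
width: 0.0234
grasp_force: 49.4
```

```bash
python3 -m inch '[{"claw":10,"dp":[0,0,-0.05],"roll":0},{"claw":10,"dp":[0,0,-0.15],"roll":0},{"claw":10,"dp":[0,0,-0.25],"roll":0},{"claw":10,"dp":[0,0,-0.35],"roll":0},{"claw":10,"dp":[0,0,-0.45],"roll":0},{"claw":10,"dp":[0,0,-0.55],"roll":0},{"claw":10,"dp":[0,0,-0.65],"roll":0},{"claw":10,"dp":[0,0,-0.75],"roll":0},{"claw":10,"dp":[0,0,-0.75],"roll":0},{"claw":10,"dp":[0,0,-0.75],"roll":0},{"claw":10,"dp":[0,0,-0.75],"roll":0}]'
```

```text
time_s: 8.1
ee_pos: [0.5916, -0.1904, 0.2499]
orientation: [-0.475, -3.104, -0.0]
ft_force: [1.0, -0.2, -1.6]
width: 0.0236
grasp_force: 49.2
```

```bash
python3 -m inch '[{"claw":10,"dp":[0.1,0.13,0],"roll":-0.02},{"claw":10,"dp":[0.2,0.27,0],"roll":-0.05},{"claw":10,"dp":[0.3,0.4,0],"roll":-0.08},{"claw":10,"dp":[0.4,0.53,0],"roll":-0.1},{"claw":10,"dp":[0.5,0.66,0],"roll":-0.12},{"claw":10,"dp":[0.6,0.8,0],"roll":-0.14},{"claw":10,"dp":[0.69,0.91,0],"roll":-0.153},{"claw":10,"dp":[0.69,0.91,0.1],"roll":-0.153},{"claw":10,"dp":[0.69,0.91,0.2],"roll":-0.153},{"claw":10,"dp":[0.69,0.91,0.3],"roll":-0.153},{"claw":10,"dp":[0.69,0.91,0.35],"roll":-0.153},{"claw":10,"dp":[0.69,0.91,0.35],"roll":-0.153},{"claw":10,"dp":[0.69,0.91,0.35],"roll":-0.153}]'
python3 - <<'E'
from h import *
c=shot('wrist','w4.png'); d=shot('side','s4.png'); s=sense(); print(s['ee_pos'],R.from_rotvec(s['orientation']).as_matrix().round(4))
a=cv2.resize(c['color'][100:340,220:420],None,fx=2,fy=2); b=cv2.resize(d['color'][150:310,190:310],None,fx=3,fy=3)
cv2.imwrite('pics/c4.png',np.hstack([a,b])[:,:,::-1])
E
```

```text
time_s: 9.18
ee_pos: [0.514, 0.0244, 0.1802]
orientation: [0.026, -3.139, 0.0]
ft_force: [0.0, -0.0, -0.5]
width: 0.0235
grasp_force: 49.4
[0.51514847 0.02438321 0.18176173] [[-9.999e-01 -1.620e-02  1.000e-03]
 [-1.620e-02  9.999e-01  1.000e-04]
 [-1.000e-03  0.000e+00 -1.000e+00]]
```

View pics/c4.png

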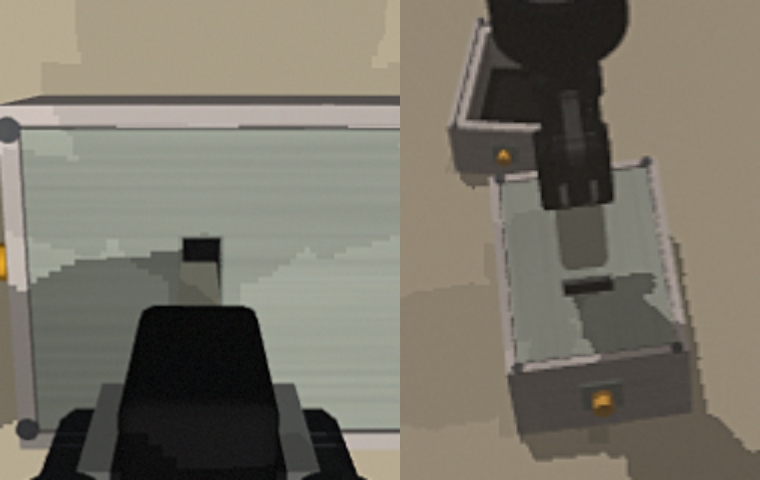

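The wrist crop shows the slot's near end at full-frame u 311–330.5, v 218.5. The blade tip is at v 231, u 310–330, a little left of the slot. In the side crop the blade lines up above the slot, which is at (588,285).

```bash
python3 - <<'E'
from h import *
c=load('w4.png'); s=sense(); Rt=R.from_rotvec(s['orientation']).as_matrix()
g=c['color'].max(2).astype(int)
for v in(222,226,234,240,246,250): print(v,g[v,302:338].tolist())
print(g[210:255,320].tolist())
d=load('s4.png'); q=d['color'].max(2).astype(int)
for v in(243,244,245,246): print(v,q[v,238:268].tolist())
for v in(222,227,232,236): print(v,q[v,235:265].tolist())
print(q[215:250,252].tolist())
t=s['ee_pos']+Rt@[0,0,.0916]; print('tip nominal',t,proj(c,t),proj(d,t))
for p in([.5138,.0248,.07],): print(proj(c,p),proj(d,p))
E
```

```text
222 [156, 156, 154, 156, 157, 158, 160, 148, 152, 72, 6, 21, 22, 20, 19, 17, 22, 22, 24, 25, 23, 21, 22, 22, 23, 18, 14, 33, 110, 138, 157, 157, 158, 156, 157, 157]
226 [87, 88, 86, 86, 87, 87, 90, 85, 86, 47, 12, 20, 14, 19, 22, 22, 20, 25, 18, 21, 23, 22, 19, 20, 19, 17, 16, 39, 94, 133, 155, 155, 155, 155, 156, 154]
234 [94, 94, 93, 94, 95, 94, 94, 89, 102, 104, 104, 102, 103, 103, 102, 102, 102, 102, 104, 103, 104, 102, 103, 102, 104, 109, 73, 42, 103, 135, 153, 154, 154, 153, 153, 153]
240 [100, 100, 97, 92, 95, 94, 95, 90, 90, 95, 104, 104, 101, 104, 101, 104, 103, 101, 103, 102, 103, 103, 103, 104, 102, 105, 108, 58, 98, 143, 156, 155, 154, 153, 154, 155]
246 [108, 109, 97, 93, 98, 94, 94, 89, 91, 92, 92, 88, 92, 91, 91, 91, 90, 90, 88, 94, 103, 105, 104, 101, 104, 102, 102, 95, 104, 139, 155, 155, 155, 155, 154, 154]
250 [112, 112, 99, 97, 96, 97, 96, 93, 91, 92, 92, 94, 92, 91, 90, 91, 91, 91, 92, 92, 90, 91, 90, 90, 95, 105, 104, 110, 112, 143, 157, 157, 156, 156, 157, 154]
[155, 156, 154, 154, 154, 156, 141, 133, 121, 48, 10, 19, 24, 23, 20, 22, 18, 22, 15, 17, 40, 86, 108
[... 925 characters left out ...]
8, 119, 121, 125, 113, 86, 82, 85, 85, 84, 85, 83, 85, 86, 86, 85, 85, 85, 84, 81, 95, 120, 134, 130, 128, 128, 129]
236 [120, 122, 120, 117, 119, 122, 123, 120, 102, 80, 85, 83, 86, 85, 85, 85, 85, 84, 85, 85, 85, 84, 83, 85, 115, 134, 131, 130, 127, 128]
[35, 36, 40, 60, 88, 85, 86, 85, 85, 85, 84, 87, 85, 85, 85, 85, 83, 86, 84, 85, 84, 84, 82, 80, 108, 127, 130, 83, 63, 44, 34, 33, 49, 82, 83]
tip nominal [0.5152383  0.02438783 0.09016178] (np.float64(318.7482057160774), np.float64(253.97770672373656)) (np.float64(252.4593608613805), np.float64(237.9161393958651))
(np.float64(319.4280739221645), np.float64(242.2020983739266)) (np.float64(252.4271888334177), np.float64(244.3666332169176))
```

```bash
python3 - <<'E'
from h import *
c=load('w4.png'); d=load('s4.png')
a=onz(c,311.0,221,.07);b=onz(c,329.7,221,.07);e=onz(c,309.6,232,.09);f=onz(c,328.3,232,.09)
print('w slot',(a+b)/2,np.linalg.norm(a-b),'blade',(e+f)/2,np.linalg.norm(e-f))
n=onz(c,320,219.1,.07); print('near slot edge',n,'-> centre x',n[0]+.016); n=onz(c,320,230.6,.0902); print('blade near tip edge',n, n[0]+.0115)
a=onz(d,243.8,245.5,.07);b=onz(d,260.8,245,.07);e=onz(d,242.9,236,.0925);f=onz(d,259.3,236,.0925)
print('s slot',(a+b)/2,b-a,'blade',(e+f)/2,f-e)
for vv in (222,232): print(onz(d,(241.9,242.6)[vv>225],vv,.1)[0],onz(d,(258,258.7)[vv>225],vv,.1)[0])
E
```

```text
w slot [0.49991662 0.02514751 0.07      ] 0.011761120627600865 blade [0.50187999 0.02428784 0.09      ] 0.010870715994819619
near slot edge [0.49869759 0.02490639 0.07      ] -> centre x 0.5146975922403154
blade near tip edge [0.50097934 0.02488222 0.0902    ] 0.5124793441379368
s slot [0.51336257 0.02267431 0.07      ] [ 3.26467603e-02 -3.45937333e-03  1.11022302e-16] blade [0.51306749 0.02753185 0.0925    ] [ 0.03098552 -0.00447021  0.        ]
0.49846565517333924 0.5292214022534579
0.4979061757066802 0.5282293460191109
```

```bash
python3 -m inch '[{"claw":10,"dp":[-0.005,0.004,0],"roll":0},{"claw":10,"dp":[-0.005,0.004,0],"roll":0},{"claw":10,"dp":[-0.005,0.004,0.02],"roll":0},{"claw":10,"dp":[-0.005,0.004,0.04],"roll":0},{"claw":10,"dp":[-0.005,0.004,0.06],"roll":0},{"claw":10,"dp":[-0.005,0.004,0.07],"roll":0},{"claw":10,"dp":[-0.005,0.004,0.07],"roll":0},{"claw":10,"dp":[-0.005,0.004,0.07],"roll":0}]'
python3 - <<'E'
from h import *
c=shot('wrist','w5.png'); d=shot('side','s5.png'); s=sense(); print(s['ee_pos'])
a=cv2.resize(c['color'][180:300,270:370],None,fx=4,fy=4); b=cv2.resize(d['color'][200:280,220:280],None,fx=6,fy=6)
cv2.imwrite('pics/c5.png',np.hstack([a,b])[:,:,::-1])
E
```

```text
time_s: 9.95
ee_pos: [0.5155, 0.0253, 0.1666]
orientation: [0.026, -3.141, 0.0]
ft_force: [-0.1, -0.1, -0.6]
width: 0.0235
grasp_force: 49.4
[0.51572938 0.02535242 0.1669805 ]
```

View pics/c5.png

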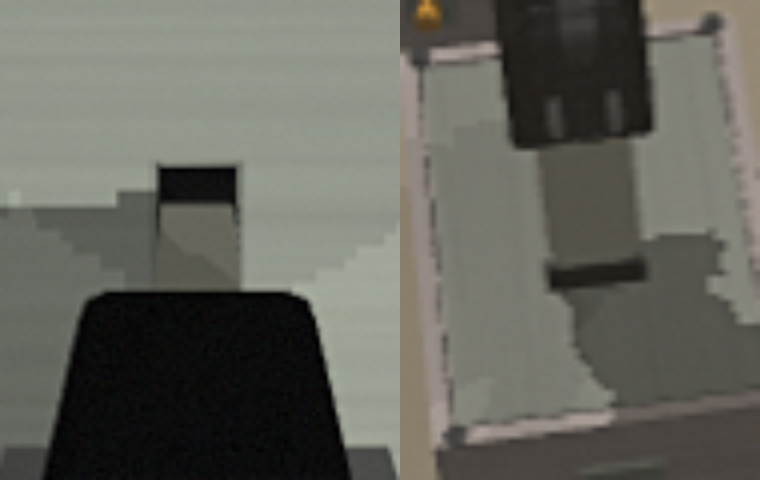

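The blade tip is now just above the slot. In y it is centred (wrist: slot 157–238, blade 161–236). In x, the side crop has slot 548–645 and blade about 549–636.

```bash
python3 - <<'E'
from h import *
c=load('w5.png'); d=load('s5.png')
z=.1668-.0916
print(onz(c,320,221.2,.07)[0]+.016, onz(c,320,230.8,z)[0], z)
q=d['color'].max(2).astype(int)
for v in(230,236,240,242,243,244,245,246): print(v,q[v,238:268].tolist())
E
```

```text
0.5145316480700686 0.5030716152714283 0.0752
230 [118, 120, 122, 124, 116, 95, 81, 84, 85, 84, 83, 84, 84, 85, 84, 85, 85, 86, 84, 83, 80, 110, 133, 130, 128, 129, 131, 129, 129, 129]
236 [119, 119, 122, 124, 123, 116, 95, 82, 85, 84, 84, 84, 85, 85, 85, 84, 84, 85, 86, 84, 81, 92, 122, 133, 130, 130, 128, 130, 131, 130]
240 [121, 119, 122, 122, 123, 125, 112, 80, 84, 84, 86, 83, 85, 86, 83, 85, 83, 85, 86, 84, 84, 83, 82, 82, 80, 81, 83, 83, 84, 83]
242 [120, 121, 120, 123, 123, 125, 121, 100, 84, 84, 87, 85, 87, 86, 88, 88, 89, 89, 89, 89, 84, 67, 75, 88, 85, 85, 85, 87, 87, 88]
243 [120, 120, 121, 123, 124, 114, 93, 89, 82, 89, 90, 90, 91, 89, 86, 83, 80, 81, 71, 57, 50, 44, 55, 79, 87, 85, 85, 85, 85, 84]
244 [122, 120, 121, 123, 126, 112, 70, 60, 67, 75, 71, 55, 50, 42, 40, 35, 33, 32, 32, 33, 31, 32, 39, 74, 89, 86, 86, 86, 87, 86]
245 [121, 119, 121, 122, 125, 115, 69, 29, 35, 32, 32, 32, 33, 35, 33, 36, 34, 35, 33, 35, 35, 30, 38, 72, 89, 85, 85, 85, 84, 87]
246 [121, 120, 121, 124, 124, 118, 78, 28, 32, 35, 35, 35, 35, 33, 35, 33, 32, 30, 30, 29, 31, 34, 44, 73, 88, 85, 84, 85, 87, 86]
```

Both views agree to within about 0.3 mm, so I'll descend.

```bash
python3 -m inch '[{"claw":10,"dp":[0,0,0.015],"roll":0},{"claw":10,"dp":[0,0,0.03],"roll":0},{"claw":10,"dp":[0,0,0.045],"roll":0},{"claw":10,"dp":[0,0,0.06],"roll":0},{"claw":10,"dp":[0,0,0.075],"roll":0},{"claw":10,"dp":[0,0,0.075],"roll":0}]'
```

```text
time_s: 10.55
ee_pos: [0.5153, 0.0253, 0.1511]
orientation: [0.026, -3.14, 0.0]
ft_force: [0.0, -0.2, -0.7]
width: 0.0236
grasp_force: 49.4
```

```bash
python3 -m inch '[{"claw":10,"dp":[0,0,0.015],"roll":0},{"claw":10,"dp":[0,0,0.03],"roll":0},{"claw":10,"dp":[0,0,0.045],"roll":0},{"claw":10,"dp":[0,0,0.06],"roll":0},{"claw":10,"dp":[0,0,0.075],"roll":0},{"claw":10,"dp":[0,0,0.09],"roll":0},{"claw":10,"dp":[0,0,0.105],"roll":0},{"claw":10,"dp":[0,0,0.12],"roll":0},{"claw":10,"dp":[0,0,0.135],"roll":0},{"claw":10,"dp":[0,0,0.147],"roll":0},{"claw":10,"dp":[0,0,0.147],"roll":0},{"claw":10,"dp":[0,0,0.147],"roll":0},{"claw":10,"dp":[0,0,0.147],"roll":0}]'
python3 - <<'E'
from h import *
c=shot('wrist','w6.png'); d=shot('side','s6.png')
a=cv2.resize(c['color'][180:420,220:420],None,fx=2,fy=2); b=cv2.resize(d['color'][160:320,180:300],None,fx=3,fy=3)
cv2.imwrite('pics/c6.png',np.hstack([a,b])[:,:,::-1])
E
```

```text
time_s: 11.63
ee_pos: [0.5157, 0.0253, 0.1226]
orientation: [-0.026, 3.141, -0.0]
ft_force: [-0.0, 0.0, -1.0]
width: 0.0234
grasp_force: 49.4
```

View pics/c6.png

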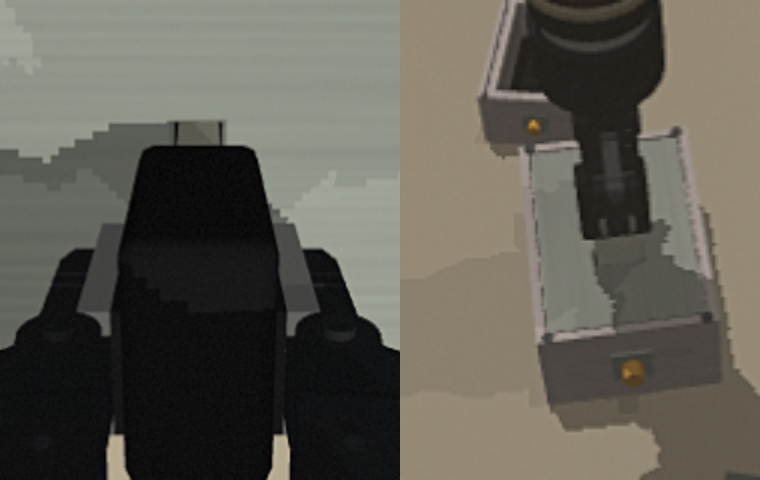

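The blade is in the slot: wrist crop (200,132) and side crop (620,250). There is no contact force, the cover is flat, and the tip is about 39 mm below the cover. I'm handing in.

```bash
python3 -c "
from workcell import close_job
print(close_job())"
```

```text
the job is handed in; nothing more can be done
None
```

I handed the job in at about 12 s of the 64 s limit: the cover is pressed flat and the paddle hangs from the gripper (49 N grip) through the slot, tip about 39 mm below the cover; the hand-in returned no verdict.

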